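# Push in a water-manifold plug and tug-test it

## Task

Take the orange-handled stop plug out of the grey stand and push it into the upward-facing port of the white water manifold until it clicks and its collar sits flush on the blue rim, pushing with less than 30 N. Then prove that it holds: keep it straight, pull it straight up with a slowly rising force to 13 N, hold that pull steady for one second and stop there (never above 18 N), then ease off and let go, leaving it fully home. Leave the mug, the soap bottle and the wrench alone.

Things in the scene. Friction and masses are not known exactly. Their poses are not given: they have to be found in the camera images.
- manifold: white plastic water manifold, screwed down: block 80 (x) x 110 (y) x 30 mm high, two brass stubs on its +x side, and in the middle of its top a round white tower 52 mm across that ends in a blue rim, 70 mm above the counter. Origin: centre of its underside, on the port's axis; z up. The plug's origin is 40 mm above this origin when fully home.
- port_mouth (a point): centre of the mouth, at the blue rim's top face, 70 mm above the manifold's underside. Hole 19.8 mm across, axis vertical, guides the stem over 12 mm. Pushing the plug in takes about 8 to 16 N from 14 to 7 mm above home (balls climb the tapered foot), little down to 4 mm, then it snaps down and the collar meets the rim.
- port_rim: the blue rim ring of the port, fixed: 40 mm outside, 19.8 mm inside, 12 mm high; origin at the centre of its underside, 58 mm above the counter. The plug's orange collar bears on its top face when home. Rigid: it stops the plug abruptly. A hidden guide of the same bore continues below the balls.
- collet: spring collet with four balls hidden in the port; origin on its axis, 16 mm below the mouth at rest. Pulled up, a clicked-in plug has about 1 mm of play, then pulls against the collet, which yields from about 5 N, less than 1 mm by 13 N, and springs back when eased: nearly rigid, so go by the force. At about 30 N the plug comes out; one that has not clicked in comes out at a few newtons.
- plug: loose stop plug, about 120 g, 75 mm tall, upright. Origin: centre of its foot's flat end; z up. White stem 18 mm across, foot tapered from 12 mm over the lowest 6 mm, groove at z 10 to 17; orange collar 34 mm across, z 30 to 35; orange handle z 35 to 75 mm, 20 mm thick along its x and 32 mm wide along its y: grip across the 20 mm. Its turn about z does not matter in the port.
- tray: grey stand that holds the plug at the start, fixed: 80 x 80 x 38 mm high; origin: centre of its underside. Its round hole of 24 mm in the middle holds the plug's stem loosely; the collar rests on its top.
- mug: white mug, 76 mm across, 90 mm tall; origin: centre of its underside. Leave alone.
- soap: blue soap bottle, 60 mm across, 170 mm tall; origin: centre of its underside. Leave alone.
- wrench: steel wrench lying flat; origin near its middle, x along its length. Leave alone.
Things that resemble listed ones, but are neither listed nor needed, are in the scene too. Leave any green look-alike of the manifold alone.

How it is judged (in metres and radians):
On the way, in this order (a step that is already met when the one before it is completed fails the run):
1. the plug is clicked in: fully home in the port (collar within 1.8 mm of the rim, straight) (z of plug in the frame of manifold below 0.0418 m and horizontal distance between plug and manifold below 0.003 m and angle between the z axis of plug and the z axis of manifold, either way round below 0.08 rad), for 0.2 s.
2. the plug, still clicked in, is pulled upward on its collet with 10 to 18 N for 0.7 s (z of plug in the frame of manifold between 0.0405 and 0.046 m and horizontal distance between plug and manifold below 0.003 m and contact force between plug and collet between 10 and 18 N), for 0.7 s.
At the end, for the whole second after the job is handed in: the plug stands fully home in the manifold's port (collar within 2.5 mm of the rim, within 3 mm of the axis, within 0.08 rad of straight), at rest and released, with mug and soap bottle upright (z of plug in the frame of manifold below 0.0425 m and horizontal distance between plug and manifold below 0.003 m and angle between the z axis of plug and the z axis of manifold, either way round below 0.08 rad and linear speed of plug below 0.01 m/s and angle between each of mug, soap's own z axis and vertical below 0.2 rad); the robot touches nothing.
It fails at once if the clicked-in plug is pulled with more than 18 N (contact force between plug and collet above 18 N and z of plug in the frame of manifold below 0.047 m and horizontal distance between plug and manifold below 0.003 m).
It fails at once if the plug is rammed against the rim with more than 30 N (contact force between plug and port_rim above 30 N).
It fails at once if a bystander (mug, soap bottle, wrench) is moved more than 20 mm (distance of any of mug, soap, wrench from where it was at the start of the episode above 0.02 m).
It also fails if it takes over 67 s, if anything falls off the work surface, if the arm or the gripper's body presses on something with over 40 N, if the wrist force passes 120 N, or if a joint passes its speed limit or range.

## Robot

A 6-joint arm with a two-finger parallel gripper is mounted at the origin on the work surface. World frame = base frame: x ahead of the robot, y to its left, z up, the work surface at z = 0. Lengths are in mm, angles in rad, forces in N, time in s.
With the tool pointing down it reaches from about 275 to 825 mm from the base axis. Payload 4.9 kg.
Tool frame: the origin (TCP) lies midway between the tips of the shut fingers; the grasp point (between the pads) lies 19 mm behind it; z points along the fingers, y is the line along which they close (so a half turn about z gives the same grasp; the last joint's range is limited). The gripper opens to 85 mm and grips with 20 to 120 N. Pads are 22 mm wide; open, the fingers measure 114 mm over their backs; the gripper's body (76 mm by 85 mm) begins 54 mm behind the grasp point. The pads swing forward as they close: fully open they stand 13 mm farther back than shut.
Start: joints at [-1.363, 0.326, -0.193, 1.052, 0, 1.437], TCP at [184.363, -518.197, 197.681] pointing down, gripper open.
Joint ranges: [-2.65, 2.65], [-0.97, 1.79], [-1.3, 1.35], [-1.93, 2.1], [-1.47, 1.37], [-3.14, 3.14]. Speed limits (rad/s): [2.57, 2.57, 3.14, 3.14, 3.14, 3.14].

## Interface

Orientations are given as a unit quaternion [x, y, z, w].
In Python, from plant import status, snapshot, r, nets gives the robot as it stands.
- The arm moves only by the tool servo_tool, never from a script. Its argument "steps" is a list of rows, each an object of numbers: "fingers": the gripper command: -1 is fully open, 1 is shut, values between are in proportion; "x", "y", "z": the shift along the tool's x, y, z in mm; "yaw": the turn about the tool's z in degrees. In form: [{"fingers": .., "x": .., "y": .., "z": .., "yaw": ..}, ...]. A call has 1 to 8 rows; each row shifts and turns the commanded pose from where the row before left it, along the tool's axes as they then stand; what a row does not reach is not made up. A row lasts 1/8 s, in which the tool goes at most 62.5 mm and 10.7 degrees, less where a joint would pass 70% of its speed; a pose out of reach is approached as far as the arm can. A call with a gripper value outside its range is refused whole. The fingers move at their own pace and stop on an object; "squeeze" is the grip in N (left out, the last holds). Time passes only in rows, so rows that do not move let the fingers close. It gives the time, the measured TCP pose, the force, the opening and the grip force at its end, in the units of the state.
- status.state(): the state, without advancing time (a new reading comes with each control period).
- snapshot(name): name is "scene" or "top" or "wrist"; returns a dict with "img" (480x640x3 uint8, blue, green, red), "range_z" (480x640 float32, mm along the optical axis (not along the pixel's ray), 0 where there is no reading), "fov_y" (degrees; the focal length in pixels is half the picture's height over the tangent of half this angle, whatever the lens; pixels are square), "cx", "cy" (the principal point, pixels), "R" (3x3) and "t" (3): a world point X has camera coordinates R X + t. Camera axes: x right, y down, z forward; pixel columns grow to the right and rows downward; lengths in mm; the calibration is good to about 2 mm. A picture is of the moment at which its call begins.
- r.finish_job(): hands the job in; it is judged then, once.
Trained networks look in a picture, given as the dict that the camera call returned (one of the last four; its "shot" number tells which), for a name from the list of things; names that differ only in an ending like _2 or _b are one class to them, and where a whole thing is asked for, a point or a joint stands for the part that bears it (a point fixed in the world has none). Each returns a list of dicts, best first, with "score" (0 to 1); they miss things now and then, are a little off and sometimes report something else, mostly with a low value. They report only what shows in the picture. A call takes as long as a camera call. They do not tell look-alikes from the thing itself.
- nets.trace(query, picture): "pixels" (480x640 bool, what is visible of it) and "at" ([column, row] in pixels, amid what is visible of it).
The state is a dict: "t": time; "joints": joint angles; "qd": joint speeds; "tau": joint torques, N m; "position": TCP position; "ee_rot": TCP orientation; "ft_force": force on the tool from outside, world axes, zero at the start; "wrist_torque": the same for the moment, N m; "finger_gap": finger opening in mm; "grasp_force": force on a finger pad.
Only numpy, scipy, OpenCV 4.12 (cv2) and the standard library are available. Lean on these libraries where they do the work, as an engineer would, in place of code of your own. Each camera call takes 0.05 s, during which the arm holds its last target. There are 200 camera calls.

## Working session

There is one attempt and no reset: what is moved stays moved. The work goes in short steps, Python scripts to look and compute and a tool call to move; the robot and the scene stay as the last step left them, time stands still between calls to the robot, and variables do not carry over. Pictures are saved under pics/ and viewed, at most 10 in all, crops included, and the job is handed in when it is done.

Besides the shell and the picture viewer there is one more tool, called after "Emit:" by a JSON object that holds its "api" and its "payload". servo_tool: Moves the arm, as the interface text tells. Its arguments: {"type":"object","properties":{"steps":{"type":"array","items":{"type":"object","properties":{"fingers":{"type":"number"},"x":{"type":"number"},"y":{"type":"number"},"z":{"type":"number"},"yaw":{"type":"number"}}}},"squeeze":{"type":"number"}},"required":["steps"]}

```bash
mkdir -p pics; cat > h.py <<'E'
import numpy as np, cv2
from plant import status, snapshot, r, nets
def cloud(p):
    f=240/np.tan(np.radians(p["fov_y"])/2); v,u=np.mgrid[:480,:640]; z=p["range_z"].astype(float)
    c=np.stack([(u-p["cx"])/f*z,(v-p["cy"])/f*z,z],-1)
    w=(c-np.array(p["t"]))@np.array(p["R"]); w[z==0]=np.nan
    return w
E
python3 - <<'E'
from h import *
s=status.state(); print({k:np.round(s[k],3).tolist() for k in("t","position","ee_rot","ft_force","finger_gap")})
ims=[]
for n in("scene","top"):
    p=snapshot(n); ims.append(p["img"]); w=cloud(p); print(n,sorted(p.keys()))
    for q in("plug","tray","manifold","port_rim","mug","soap","wrench"):
        for d in nets.trace(q,p)[:3]:
            m=d["pixels"]; print(q,round(d["score"],2),np.round(d["at"]),m.sum(),np.round(np.nanmedian(w[m],0)),np.round(np.nanpercentile(w[m],[2,98],axis=0)).tolist())
cv2.imwrite("pics/a.png",cv2.resize(np.vstack(ims),(400*640//480*1,800*1))) if 0 else [cv2.imwrite(f"pics/{n}.png",i) for n,i in zip(("s1","t1"),ims)]
E
```

```text
{'t': 0.0, 'position': [184.234, -517.543, 196.897], 'ee_rot': [0.985, 0.17, -0.0, -0.001], 'ft_force': [0.531, -1.27, 1.193], 'finger_gap': 85.104}
scene ['R', 'cx', 'cy', 'fov_y', 'img', 'range_z', 'shot', 't']
plug 0.66 [370. 284.] 344 [561. 104.  68.] [[541.0, 89.0, 38.0], [570.0, 117.0, 85.0]]
tray 0.92 [366. 298.] 1347 [575. 116.  37.] [[517.0, 60.0, 1.0], [595.0, 140.0, 41.0]]
manifold 0.65 [288. 248.] 1724 [ 592. -108.   30.] [[540.0, -176.0, 7.0], [635.0, -71.0, 71.0]]
manifold 0.61 [243. 296.] 2138 [755. -83.  30.] [[698.0, -150.0, 6.0], [801.0, -42.0, 71.0]]
manifold 0.59 [340. 201.] 1511 [ 398. -128.   30.] [[336.0, -209.0, 1.0], [444.0, -83.0, 71.0]]
port_rim 0.77 [285. 230.] 233 [ 575. -126.   68.] [[557.0, -145.0, 49.0], [594.0, -107.0, 72.0]]
port_rim 0.59 [338. 185.] 188 [ 382. -141.   69.] [[363.0, -160.0, 49.0], [400.0, -123.0, 73.0]]
port_rim 0.56 [287. 246.] 1767 [ 591. -108.   30.] [[539.0, -178.0, 2.0], [635.0, -71.0, 71.0]]
mug 0.57 [470. 389.] 2483 [589. 377.  52.] [[552.0, 341.0, 4.0], [643.0, 411.0, 92.0]]
soap 0.95 [199. 194.] 1305 [ 652. -350.   89.] [[62
[... 601 characters left out ...]
32.] [[698.0, -152.0, 11.0], [800.0, -47.0, 73.0]]
port_rim 0.64 [370. 185.] 153 [744. -99.  70.] [[724.0, -115.0, 47.0], [759.0, -84.0, 76.0]]
port_rim 0.49 [382. 340.] 179 [ 381. -141.   71.] [[365.0, -158.0, 59.0], [400.0, -122.0, 76.0]]
port_rim 0.43 [384. 249.] 209 [ 577. -125.   71.] [[558.0, -144.0, 31.0], [594.0, -106.0, 75.0]]
mug 0.76 [169. 239.] 1275 [606. 388.  41.] [[551.0, 338.0, 2.0], [641.0, 415.0, 94.0]]
soap 0.61 [479. 226.] 884 [ 636. -354.  112.] [[615.0, -388.0, 1.0], [676.0, -337.0, 174.0]]
wrench 0.66 [314. 192.] 541 [746.  42.   9.] [[665.0, 20.0, 2.0], [836.0, 58.0, 14.0]]
wrench 0.61 [480. 228.] 839 [ 635. -354.  113.] [[615.0, -387.0, 12.0], [666.0, -337.0, 174.0]]
```

View pics/t1.png

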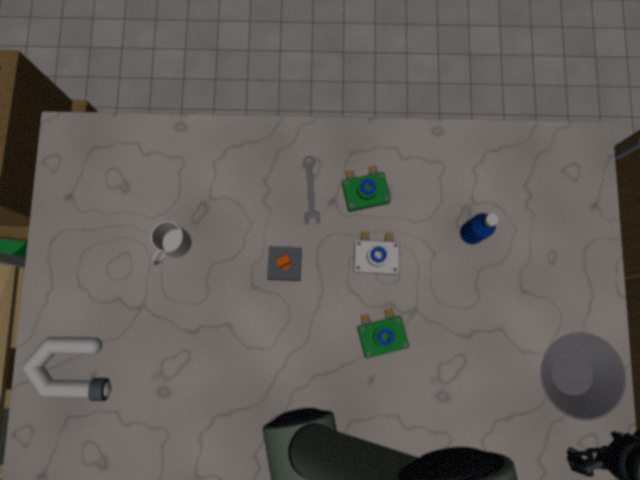

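View pics/s1.png

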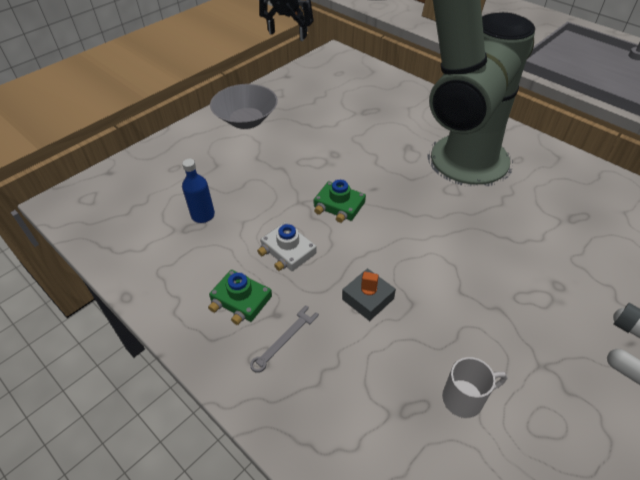

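The three manifold-shaped things in the top view are at (367,188) green, (377,254) white and (383,335) green. The white one at (377,254), about (576,-125) mm, fits the description, and the green ones are look-alikes. The plug is in the grey stand at (282,263), about (553,101). I'll move above the plug.

Emit:
{"api": "servo_tool", "payload": {"steps": [{"fingers": -1, "x": 46, "y": -38, "z": -6}, {"fingers": -1, "x": 46, "y": -38, "z": -6}, {"fingers": -1, "x": 46, "y": -38, "z": -6}, {"fingers": -1, "x": 46, "y": -38, "z": -6}, {"fingers": -1, "x": 46, "y": -38, "z": -6}, {"fingers": -1, "x": 46, "y": -38, "z": -6}, {"fingers": -1, "x": 46, "y": -38, "z": -6}, {"fingers": -1, "x": 46, "y": -38, "z": -6}]}}

```text
$.steps[0]: bad value
```

Emit:
{"api": "servo_tool", "payload": {"steps": [{"fingers": -1, "x": 46, "y": -38, "z": 0}, {"fingers": -1, "x": 46, "y": -38, "z": 0}, {"fingers": -1, "x": 46, "y": -38, "z": 0}, {"fingers": -1, "x": 46, "y": -38, "z": 0}, {"fingers": -1}, {"fingers": -1}, {"fingers": -1}]}}

```text
$.steps[0]: bad value
```

```bash
cat > w.py <<'E'
from h import *
import sys
s=status.state(); print({k:np.round(s[k],3).tolist() for k in("t","position","ee_rot","ft_force","finger_gap")})
p=snapshot("wrist"); w=cloud(p); cv2.imwrite(f"pics/{sys.argv[1]}.png",p["img"])
for q in sys.argv[2:]:
    for d in nets.trace(q,p)[:2]:
        m=d["pixels"]; print(q,round(d["score"],2),np.round(d["at"]),m.sum(),np.round(np.nanmedian(w[m],0)),np.round(np.nanpercentile(w[m],[2,98],axis=0)).tolist())
        if q=="plug":
            k=m&(w[...,2]>68); k[np.isnan(w[...,2])]=0
            if k.sum()>50:
                rc=cv2.minAreaRect(w[k][:,:2].astype(np.float32)); print("handle top",k.sum(),rc,np.median(w[k],0))
                print("box",cv2.boxPoints(rc).tolist())
E
python3 w.py w1 plug tray port_rim manifold
```

```text
{'t': 0.8, 'position': [184.357, -518.208, 197.707], 'ee_rot': [0.985, 0.17, 0.0, 0.0], 'ft_force': [0.909, 0.086, 0.488], 'finger_gap': 85.406}
```

View pics/w1.png

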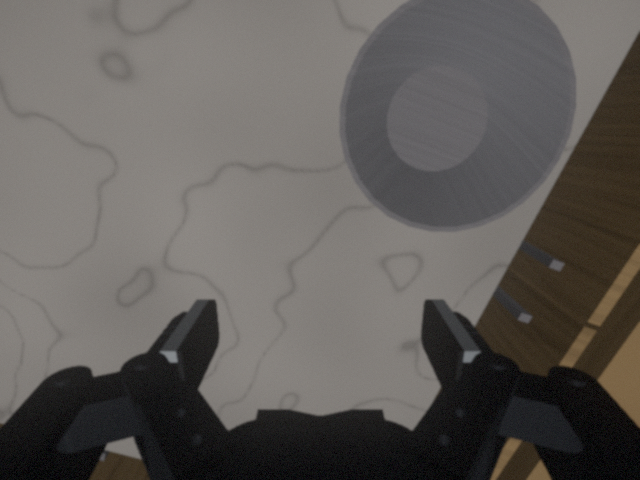

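The picture only shows the bowl and the open fingers. The move was refused ("bad value"), probably because every row needs all its keys, so I'll retry with yaw included.

Emit:
{"api": "servo_tool", "payload": {"steps": [{"fingers": -1, "x": 46, "y": -38, "z": -6, "yaw": 0}, {"fingers": -1, "x": 46, "y": -38, "z": -6, "yaw": 0}, {"fingers": -1, "x": 46, "y": -38, "z": -6, "yaw": 0}, {"fingers": -1, "x": 46, "y": -38, "z": -6, "yaw": 0}, {"fingers": -1, "x": 46, "y": -38, "z": -6, "yaw": 0}, {"fingers": -1, "x": 46, "y": -38, "z": -6, "yaw": 0}, {"fingers": -1, "x": 46, "y": -38, "z": -6, "yaw": 0}, {"fingers": -1, "x": 46, "y": -38, "z": -6, "yaw": 0}]}}

```text
t: 2.05
position: [430.1, -106.8, 246.2]
ee_rot: [0.985, 0.17, 0.0, 0.0]
ft_force: [0.6, -1.1, -1.3]
finger_gap: 85.3
grasp_force: 0.0
```

Emit:
{"api": "servo_tool", "payload": {"steps": [{"fingers": -1, "x": 40, "y": -38, "z": 0, "yaw": 0}, {"fingers": -1, "x": 40, "y": -38, "z": 0, "yaw": 0}, {"fingers": -1, "x": 40, "y": -38, "z": 0, "yaw": 0}, {"fingers": -1, "x": 40, "y": -38, "z": 0, "yaw": 0}, {"fingers": -1, "x": 0, "y": 0, "z": 0, "yaw": 0}, {"fingers": -1, "x": 0, "y": 0, "z": 0, "yaw": 0}]}}

```text
t: 2.8
position: [528.5, 88.3, 245.4]
ee_rot: [0.985, 0.17, -0.0, 0.0]
ft_force: [0.1, 0.4, -0.2]
finger_gap: 85.3
grasp_force: 0.0
```

```bash
python3 w.py w2 plug tray
```

```text
{'t': 2.8, 'position': [528.532, 88.277, 245.422], 'ee_rot': [0.985, 0.17, -0.0, 0.0], 'ft_force': [0.099, 0.42, -0.235], 'finger_gap': 85.307}
plug 0.95 [314. 172.] 886 [559. 103.  83.] [[543.0, 87.0, 43.0], [570.0, 117.0, 85.0]]
handle top 696 ((555.702392578125, 101.11150360107422), (19.816692352294922, 31.772544860839844), 29.71943473815918) [556.50013253 101.47610397  83.37110949]
box [[539.2216796875, 109.99605560302734], [554.9730224609375, 82.40276336669922], [572.18310546875, 92.2269515991211], [556.4317626953125, 119.82024383544922]]
tray 0.64 [320. 157.] 4692 [560. 102.  39.] [[517.0, 62.0, 36.0], [595.0, 140.0, 40.0]]
```

View pics/w2.png

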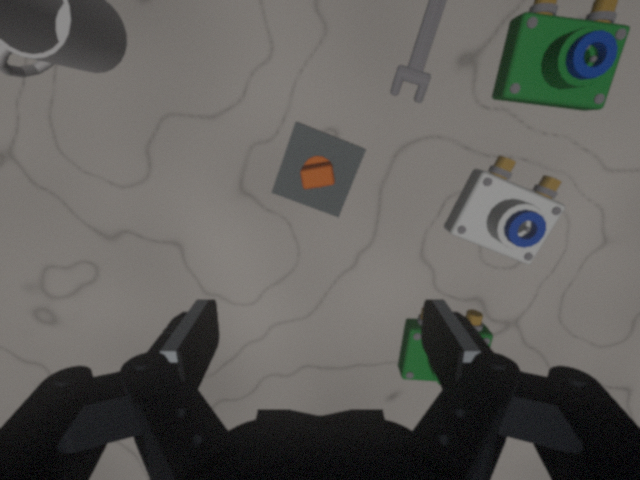

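The white manifold's rim is at (525,228) between the two green ones, and the plug handle is at (317,173) in the stand. The long axis of the handle lies nearly along image-horizontal, so the tool needs about an 80° turn.

```bash
python3 -c "
from h import *
print(np.round(status.state()['joints'],3))"
```

```text
[ 0.026  0.272 -0.143  1.155 -0.     2.827]
```

Emit:
{"api": "servo_tool", "payload": {"steps": [{"fingers": -1, "x": 30, "y": -3, "z": 0, "yaw": 0}, {"fingers": -1, "x": 0, "y": 0, "z": 15, "yaw": -10}, {"fingers": -1, "x": 0, "y": 0, "z": 15, "yaw": -10}, {"fingers": -1, "x": 0, "y": 0, "z": 15, "yaw": -10}, {"fingers": -1, "x": 0, "y": 0, "z": 15, "yaw": -10}, {"fingers": -1, "x": 0, "y": 0, "z": 15, "yaw": -10}, {"fingers": -1, "x": 0, "y": 0, "z": 15, "yaw": -10}, {"fingers": -1, "x": 0, "y": 0, "z": 15, "yaw": -10}]}}

```text
t: 3.95
position: [556.1, 99.9, 140.6]
ee_rot: [0.708, 0.706, 0.0, 0.0]
ft_force: [0.4, -0.5, -0.1]
finger_gap: 85.3
grasp_force: 0.0
```

Emit:
{"api": "servo_tool", "payload": {"steps": [{"fingers": -1, "x": 0, "y": 0, "z": 0, "yaw": -10}, {"fingers": -1, "x": 0, "y": 0, "z": 0, "yaw": -10}, {"fingers": -1, "x": 0, "y": 0, "z": 0, "yaw": -10}, {"fingers": -0.4, "x": 0, "y": 0, "z": 0, "yaw": 0}, {"fingers": -0.4, "x": 0, "y": 0, "z": 0, "yaw": 0}]}}

```text
t: 4.58
position: [556.2, 100.6, 140.9]
ee_rot: [0.505, 0.863, 0.0, 0.0]
ft_force: [-0.4, -0.4, 0.1]
finger_gap: 60.0
grasp_force: 0.0
```

```bash
python3 w.py w3 plug; python3 -c "
from h import *
from scipy.spatial.transform import Rotation as R
print(np.round(R.from_quat(status.state()['ee_rot']).as_matrix(),3))"
```

```text
{'t': 4.575, 'position': [556.2, 100.567, 140.896], 'ee_rot': [0.505, 0.863, 0.0, 0.0], 'ft_force': [-0.429, -0.354, 0.055], 'finger_gap': 59.962}
plug 0.85 [315. 229.] 1819 [553. 105.  83.] [[540.0, 86.0, 40.0], [570.0, 118.0, 85.0]]
handle top 1308 ((554.5914916992188, 101.149169921875), (19.974849700927734, 31.675804138183594), 28.689769744873047) [553.59727065 103.0978573   83.2787868 ]
box [[538.2269287109375, 110.248046875], [553.4334716796875, 82.46102905273438], [570.9560546875, 92.05029296875], [555.74951171875, 119.83731079101562]]
[[-0.492  0.871  0.   ]
 [ 0.871  0.492 -0.   ]
 [-0.     0.    -1.   ]]
```

Emit:
{"api": "servo_tool", "payload": {"steps": [{"fingers": -0.4, "x": 1, "y": -0.6, "z": 25, "yaw": 0}, {"fingers": -0.4, "x": 0, "y": 0, "z": 25, "yaw": 0}, {"fingers": -0.4, "x": 0, "y": 0, "z": 25, "yaw": 0}, {"fingers": -0.4, "x": 0, "y": 0, "z": 17, "yaw": 0}, {"fingers": 1, "x": 0, "y": 0, "z": 0, "yaw": 0}, {"fingers": 1, "x": 0, "y": 0, "z": 0, "yaw": 0}, {"fingers": 1, "x": 0, "y": 0, "z": 0, "yaw": 0}, {"fingers": 1, "x": 0, "y": 0, "z": 0, "yaw": 0}], "squeeze": 80}}

```text
t: 5.68
position: [556.7, 101.3, 52.1]
ee_rot: [0.503, 0.864, 0.0, 0.002]
ft_force: [-5.7, -2.1, 16.6]
finger_gap: 0.7
grasp_force: 34.0
```

Emit:
{"api": "servo_tool", "payload": {"steps": [{"fingers": 1, "x": 0, "y": 0, "z": 0, "yaw": 0}, {"fingers": 1, "x": 0, "y": 0, "z": 0, "yaw": 0}]}}

```text
t: 5.92
position: [556.7, 101.4, 52.1]
ee_rot: [0.503, 0.864, 0.001, 0.002]
ft_force: [-5.1, -2.5, 15.5]
finger_gap: 1.0
grasp_force: 33.9
```

```bash
python3 w.py w4 plug
```

```text
{'t': 5.925, 'position': [556.746, 101.397, 52.108], 'ee_rot': [0.503, 0.864, 0.001, 0.002], 'ft_force': [-5.084, -2.55, 15.485], 'finger_gap': 0.966}
plug 0.95 [321. 266.] 2886 [552. 114.  72.] [[541.0, 89.0, 44.0], [568.0, 121.0, 87.0]]
handle top 1608 ((558.53564453125, 109.294921875), (24.00646209716797, 21.07149314880371), 32.9106559753418) [556.24850163 114.97613642  83.70181765]
box [[542.7343139648438, 111.61815643310547], [554.1830444335938, 93.9282455444336], [574.3369750976562, 106.97168731689453], [562.8882446289062, 124.6615982055664]]
```

View pics/w4.png

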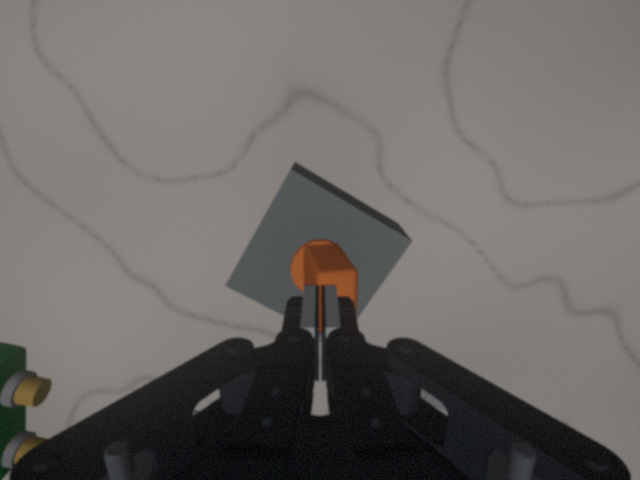

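The fingers shut to about 1 mm with the handle just in front of them at (330,275), so the plug slipped or turned out of the grip. I'll measure before mending it.

```bash
python3 - <<'E'
from h import *
ims=[]
for n,c in(("scene",(370,285)),("wrist",(325,275)),):
    p=snapshot(n); w=cloud(p)
    x,y=c; k=30 if n=="scene" else 60
    ims.append(cv2.resize(p["img"][y-k:y+k,x-k:x+k],(390,390),interpolation=cv2.INTER_CUBIC))
    d=nets.trace("plug",p)[0]; m=d["pixels"]; P=w[m]
    for lo,hi in((38,48),(48,60),(60,72),(72,80),(80,90)):
        s=P[(P[:,2]>lo)&(P[:,2]<hi)]
        if len(s)>5: print(n,lo,hi,len(s),np.round(s.mean(0)),np.round(np.percentile(s,[3,97],axis=0)[:,:2]).tolist())
cv2.imwrite("pics/c5.png",np.hstack(ims))
E
```

```text
scene 38 48 55 [560. 107.  43.] [[530.0, 96.0], [571.0, 116.0]]
scene 48 60 40 [565. 107.  54.] [[553.0, 94.0], [572.0, 118.0]]
scene 60 72 40 [567. 108.  66.] [[560.0, 94.0], [574.0, 120.0]]
scene 72 80 27 [569. 110.  76.] [[558.0, 96.0], [576.0, 120.0]]
scene 80 90 103 [566. 106.  84.] [[554.0, 92.0], [576.0, 119.0]]
wrist 38 48 241 [547. 109.  46.] [[540.0, 88.0], [559.0, 118.0]]
wrist 48 60 687 [547. 104.  52.] [[541.0, 88.0], [557.0, 119.0]]
wrist 60 72 447 [551. 114.  66.] [[545.0, 100.0], [560.0, 121.0]]
wrist 72 80 335 [553. 116.  76.] [[547.0, 104.0], [561.0, 122.0]]
wrist 80 90 1049 [558. 115.  84.] [[549.0, 109.0], [569.0, 121.0]]
```

View pics/c5.png

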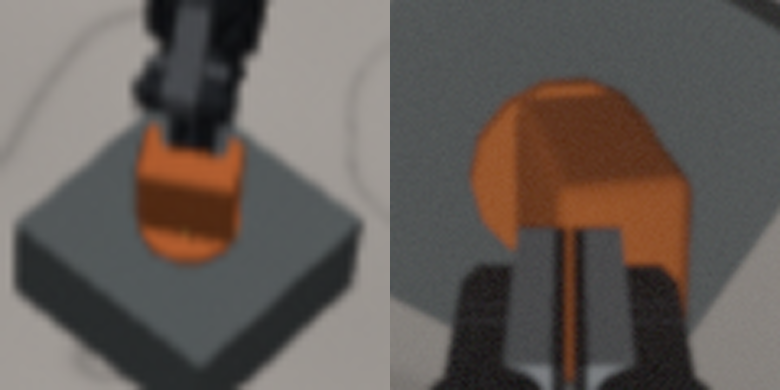

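```bash
python3 - <<'E'
from h import *
p=snapshot("wrist"); w=cloud(p)
print("cam",np.round(-np.array(p["R"]).T@np.array(p["t"])), np.round(np.array(p["R"]),2).tolist())
for c in(305,311,316,320,325,331,336,345,352):
    print(c,[np.round(w[r_,c]).tolist() for r_ in(270,283,292,305,320)])
R,t=np.array(p["R"]),np.array(p["t"]);f=240/np.tan(np.radians(p["fov_y"])/2)
s=status.state()
for z in(52,71,84,100):
    c=R@np.array([s["position"][0],s["position"][1],z])+t; print("axis z",z,c[:2]/c[2]*f+[p["cx"],p["cy"]],c[2])
p=snapshot("scene"); w=cloud(p)
R,t=np.array(p["R"]),np.array(p["t"]);f=240/np.tan(np.radians(p["fov_y"])/2)
for z in(52,84,100):
    c=R@np.array([s["position"][0],s["position"][1],z])+t; print("scene axis z",z,c[:2]/c[2]*f+[p["cx"],p["cy"]])
print([np.round(w[v,370]).tolist() for v in range(262,284,3)])
E
```

```text
cam [518. 169. 229.] [[0.87, 0.49, 0.0], [0.47, -0.83, 0.3], [0.15, -0.26, -0.95]]
305 [[548.0, 101.0, 59.0], [552.0, 94.0, 57.0], [546.0, 107.0, 96.0], [546.0, 108.0, 108.0], [547.0, 108.0, 119.0]]
311 [[547.0, 110.0, 76.0], [551.0, 104.0, 76.0], [548.0, 109.0, 97.0], [548.0, 109.0, 109.0], [548.0, 110.0, 119.0]]
316 [[548.0, 114.0, 83.0], [550.0, 109.0, 86.0], [550.0, 110.0, 98.0], [550.0, 110.0, 108.0], [550.0, 110.0, 119.0]]
320 [[549.0, 115.0, 84.0], [552.0, 111.0, 88.0], [554.0, 106.0, 87.0], [557.0, 100.0, 86.0], [561.0, 94.0, 86.0]]
325 [[551.0, 116.0, 85.0], [554.0, 111.0, 87.0], [553.0, 112.0, 98.0], [553.0, 112.0, 109.0], [552.0, 112.0, 120.0]]
331 [[554.0, 117.0, 84.0], [556.0, 112.0, 86.0], [555.0, 113.0, 97.0], [555.0, 113.0, 109.0], [555.0, 113.0, 118.0]]
336 [[556.0, 118.0, 84.0], [559.0, 113.0, 85.0], [557.0, 114.0, 97.0], [556.0, 114.0, 109.0], [556.0, 114.0, 120.0]]
345 [[559.0, 120.0, 83.0], [562.0, 115.0, 86.0], [565.0, 111.0, 84.0], [562.0, 113.0, 101.0], [562.0, 112.0, 112.0]]
352 [[562.0, 121.0, 83.0], [565.0, 116.0, 84.0], [568.0, 112.0, 83.0], [565.0, 114.0, 101.0], [563.0, 114.0, 113.0]]
axis z 52 [319.59350507 272.5383198 ] 192.04961309269171
axis z 71 [319.71915712 288.00936277] 173.94836062154621
axis z 84 [319.82135222 300.59224361] 161.5632931412888
axis z 100 [319.97088036 319.00305659] 146.32013316558732
scene axis z 52 [368.71770184 285.58899336]
scene axis z 84 [369.64978857 276.22452795]
scene axis z 100 [370.13282775 271.37154213]
[[595.0, 126.0, 185.0], [599.0, 130.0, 184.0], [603.0, 134.0, 182.0], [605.0, 136.0, 176.0], [567.0, 109.0, 108.0], [566.0, 109.0, 98.0], [565.0, 109.0, 86.0], [569.0, 113.0, 84.0]]
```

Emit:
{"api": "servo_tool", "payload": {"steps": [{"fingers": 1, "x": 0, "y": 0, "z": -20, "yaw": 0}, {"fingers": 1, "x": 0, "y": 0, "z": -20, "yaw": 0}, {"fingers": 1, "x": 0, "y": 0, "z": -20, "yaw": 0}, {"fingers": 1, "x": 0, "y": 0, "z": 0, "yaw": 0}, {"fingers": 1, "x": 0, "y": 0, "z": 0, "yaw": 0}]}}

```text
t: 6.95
position: [555.1, 101.9, 108.6]
ee_rot: [0.503, 0.864, 0.0, 0.0]
ft_force: [-1.1, -0.3, -1.0]
finger_gap: 0.3
grasp_force: 0.0
```

```bash
cat > tip.py <<'E'
from h import *
s=status.state(); print(np.round(s["position"],1),np.round(s["ft_force"],1),s["finger_gap"])
p=snapshot("wrist"); w=cloud(p)
for c in(312,330): print(c,[(v,np.round(w[v,c]).tolist()) for v in range(262,335,6)])
p=snapshot("scene"); w=cloud(p); d=np.hypot(w[...,0]-s["position"][0],w[...,1]-s["position"][1])<16
z=w[...,2][d&(p["img"].max(-1)<120)]; z=z[z>88]; print("scene finger z",np.round(np.percentile(z,[0,1,3,10,50])) if len(z) else 0)
d=nets.trace("plug",p)[0]["pixels"]; P=w[d]; T=P[P[:,2]>78]; print("plug top",len(T),np.round(T.mean(0)),cv2.minAreaRect(T[:,:2].astype(np.float32)))
E
python3 tip.py
```

```text
[555.1 101.9 108.6] [-1.1 -0.3 -1. ] 0.27854251952676157
312 [(262, [553.0, 96.0, 83.0]), (268, [555.0, 92.0, 83.0]), (274, [557.0, 89.0, 83.0]), (280, [568.0, 67.0, 38.0]), (286, [547.0, 110.0, 148.0]), (292, [547.0, 110.0, 155.0]), (298, [547.0, 110.0, 160.0]), (304, [547.0, 110.0, 165.0]), (310, [547.0, 110.0, 169.0]), (316, [547.0, 110.0, 173.0]), (322, [547.0, 110.0, 177.0]), (328, [548.0, 110.0, 180.0]), (334, [547.0, 111.0, 185.0])]
330 [(262, [563.0, 102.0, 83.0]), (268, [565.0, 98.0, 84.0]), (274, [567.0, 95.0, 84.0]), (280, [580.0, 74.0, 38.0]), (286, [553.0, 114.0, 149.0]), (292, [553.0, 114.0, 154.0]), (298, [553.0, 114.0, 160.0]), (304, [553.0, 113.0, 164.0]), (310, [553.0, 113.0, 169.0]), (316, [553.0, 114.0, 174.0]), (322, [553.0, 113.0, 177.0]), (328, [553.0, 113.0, 181.0]), (334, [552.0, 114.0, 187.0])]
scene finger z [142. 147. 152. 160. 607.]
plug top 120 [558. 102.  83.] ((556.9629516601562, 101.822265625), (21.315532684326172, 30.142375946044922), 23.471633911132812)
```

The fingertips are really about 37 mm above the reported TCP: scene and wrist depth both put them at about 145 mm when the report says 108.6. So the first grasp closed on top of the handle. The plug dropped back upright. I'll open, re-measure, and go by the seen tips.

Emit:
{"api": "servo_tool", "payload": {"steps": [{"fingers": -0.3, "x": 0, "y": 0, "z": 0, "yaw": 0}, {"fingers": -0.3, "x": 0, "y": 0, "z": 0, "yaw": 0}, {"fingers": -0.3, "x": 0, "y": 0, "z": 0, "yaw": 0}, {"fingers": -0.3, "x": 0, "y": 0, "z": 0, "yaw": 0}]}}

```text
t: 7.6
position: [555.2, 101.9, 108.7]
ee_rot: [0.503, 0.864, -0.0, -0.0]
ft_force: [0.2, -0.2, 0.5]
finger_gap: 55.7
grasp_force: 0.0
```

```bash
python3 w.py w6 plug
```

```text
{'t': 7.6, 'position': [555.211, 101.875, 108.656], 'ee_rot': [0.503, 0.864, -0.0, -0.0], 'ft_force': [0.181, -0.244, 0.457], 'finger_gap': 55.709}
plug 0.88 [319. 242.] 2315 [554. 106.  83.] [[541.0, 87.0, 42.0], [570.0, 118.0, 85.0]]
handle top 1661 ((555.7642211914062, 101.83495330810547), (19.817502975463867, 31.412616729736328), 29.195302963256836) [554.62696219 104.17946074  83.29447455]
box [[539.452880859375, 110.71259307861328], [554.775634765625, 83.29056549072266], [572.0755615234375, 92.95731353759766], [556.7528076171875, 120.37934112548828]]
```

View pics/w6.png

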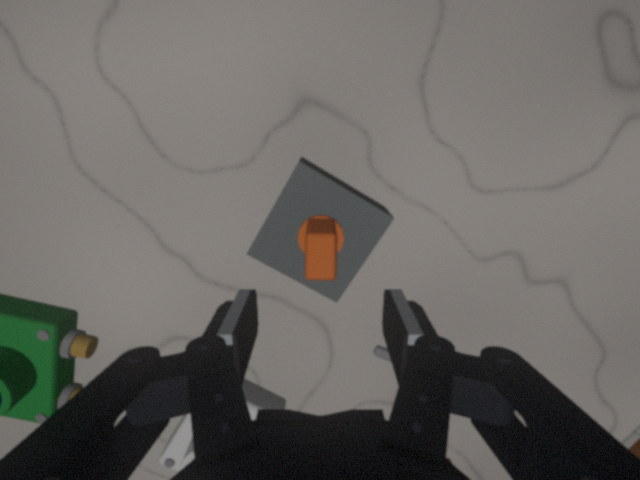

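The plug is upright again at (320,250), squared up and midway between the pads at (245,330) and (395,330). Descending.

Emit:
{"api": "servo_tool", "payload": {"steps": [{"fingers": -0.3, "x": 0, "y": 0, "z": 20, "yaw": 0}, {"fingers": -0.3, "x": 0, "y": 0, "z": 20, "yaw": 0}, {"fingers": -0.3, "x": 0, "y": 0, "z": 20, "yaw": 0}, {"fingers": -0.3, "x": 0, "y": 0, "z": 20, "yaw": 0}, {"fingers": -0.3, "x": 0, "y": 0, "z": 14, "yaw": 0}, {"fingers": -0.3, "x": 0, "y": 0, "z": 0, "yaw": 0}, {"fingers": -0.3, "x": 0, "y": 0, "z": 0, "yaw": 0}]}}

```text
t: 8.57
position: [555.8, 101.9, 15.3]
ee_rot: [0.503, 0.864, 0.0, 0.0]
ft_force: [0.2, 0.1, 0.5]
finger_gap: 55.4
grasp_force: 0.0
```

Emit:
{"api": "servo_tool", "payload": {"steps": [{"fingers": 1, "x": 0, "y": 0, "z": 0, "yaw": 0}, {"fingers": 1, "x": 0, "y": 0, "z": 0, "yaw": 0}, {"fingers": 1, "x": 0, "y": 0, "z": 0, "yaw": 0}, {"fingers": 1, "x": 0, "y": 0, "z": 0, "yaw": 0}, {"fingers": 1, "x": 0, "y": 0, "z": 0, "yaw": 0}, {"fingers": 1, "x": 0, "y": 0, "z": 0, "yaw": 0}], "squeeze": 60}}

```text
t: 9.32
position: [555.9, 101.9, 15.4]
ee_rot: [0.503, 0.864, 0.0, 0.001]
ft_force: [-0.3, -0.9, 6.5]
finger_gap: 19.0
grasp_force: 59.2
```

Emit:
{"api": "servo_tool", "payload": {"steps": [{"fingers": 1, "x": 0, "y": 0, "z": -5, "yaw": 0}, {"fingers": 1, "x": 0, "y": 0, "z": -10, "yaw": 0}, {"fingers": 1, "x": 0, "y": 0, "z": -20, "yaw": 0}, {"fingers": 1, "x": 0, "y": 0, "z": -20, "yaw": 0}, {"fingers": 1, "x": 0, "y": 0, "z": -20, "yaw": 0}, {"fingers": 1, "x": 0, "y": 0, "z": -15, "yaw": 0}, {"fingers": 1, "x": 0, "y": 0, "z": 0, "yaw": 0}, {"fingers": 1, "x": 0, "y": 0, "z": 0, "yaw": 0}]}}

```text
t: 10.32
position: [554.7, 101.8, 104.1]
ee_rot: [0.503, 0.864, -0.0, -0.0]
ft_force: [1.0, 0.5, -1.3]
finger_gap: 19.6
grasp_force: 58.5
```

Emit:
{"api": "servo_tool", "payload": {"steps": [{"fingers": 1, "x": -33, "y": -12, "z": 0, "yaw": 0}, {"fingers": 1, "x": -33, "y": -12, "z": 0, "yaw": 0}, {"fingers": 1, "x": -33, "y": -12, "z": 0, "yaw": 0}, {"fingers": 1, "x": -33, "y": -12, "z": 0, "yaw": 0}, {"fingers": 1, "x": -33, "y": -12, "z": 0, "yaw": 0}, {"fingers": 1, "x": -33, "y": -12, "z": 0, "yaw": 0}, {"fingers": 1, "x": -33, "y": -12, "z": 0, "yaw": 0}, {"fingers": 1, "x": -33, "y": -12, "z": 0, "yaw": 0}]}}

```text
t: 11.32
position: [601.4, -176.0, 103.3]
ee_rot: [0.503, 0.864, -0.0, -0.001]
ft_force: [0.9, 0.5, -1.7]
finger_gap: 19.1
grasp_force: 58.6
```

Emit:
{"api": "servo_tool", "payload": {"steps": [{"fingers": 1, "x": 0, "y": 0, "z": 0, "yaw": 0}, {"fingers": 1, "x": 0, "y": 0, "z": 0, "yaw": 0}, {"fingers": 1, "x": 0, "y": 0, "z": 0, "yaw": 0}]}}

```text
t: 11.7
position: [601.6, -173.9, 104.2]
ee_rot: [0.503, 0.865, 0.0, -0.001]
ft_force: [0.1, 1.1, -1.0]
finger_gap: 19.2
grasp_force: 58.6
```

```bash
cat > m.py <<'E'
from h import *
import sys
from scipy.optimize import least_squares
s=status.state(); print({k:np.round(s[k],2).tolist() for k in("t","position","ft_force","finger_gap","grasp_force")})
for n in("wrist","scene","top"):
    p=snapshot(n); w=cloud(p); hsv=cv2.cvtColor(p["img"],cv2.COLOR_BGR2HSV)
    cv2.imwrite(f"pics/{sys.argv[1]}{n}.png",p["img"])
    blue=(abs(hsv[...,0].astype(int)-115)<15)&(hsv[...,1]>120)
    k=blue&(np.hypot(w[...,0]-576,w[...,1]+125)<40)&(abs(w[...,2]-70)<7)
    P=w[k]
    if len(P)>30:
        # outer/inner circle via hull
        h=cv2.convexHull(P[:,:2].astype(np.float32))[:,0]
        c=least_squares(lambda q:np.hypot(h[:,0]-q[0],h[:,1]-q[1])-q[2],[576,-125,20]).x
        print(n,"rim",len(P),np.round(c,1),"minEncl",cv2.minEnclosingCircle(h),"z",np.median(P[:,2]),np.round(np.percentile(P[:,:2],[1,99],axis=0),1).tolist())
    org=(hsv[...,0]<14)&(hsv[...,1]>130)
    near=org&(np.hypot(w[...,0]-s["position"][0],w[...,1]-s["position"][1])<45)&(w[...,2]>40)
    P=w[near]
    if len(P)>20: print(n,"orange",len(P),np.round(np.percentile(P,[2,50,98],axis=0),1).tolist())
E
python3 m.py m7
```

```text
{'t': 11.7, 'position': [601.58, -173.92, 104.19], 'ft_force': [0.08, 1.06, -0.95], 'finger_gap': 19.19, 'grasp_force': 58.65}
wrist rim 2223 [ 575.3 -125.7   18.7] minEncl ((575.3034057617188, -125.77196502685547), 18.87890625) z 70.62026252553939 [[557.6, -143.2], [593.0, -108.0]]
wrist orange 6161 [[586.8, -187.6, 132.0], [598.6, -166.4, 171.7], [613.1, -157.3, 173.6]]
scene rim 146 [ 576.2 -124.8   18.5] minEncl ((575.020751953125, -124.56604766845703), 20.319692611694336) z 69.62202170360504 [[558.7, -140.9], [593.9, -106.2]]
scene orange 137 [[589.9, -185.3, 127.8], [601.3, -161.9, 153.7], [617.8, -155.8, 192.4]]
top rim 113 [ 574.5 -125.4   17.7] minEncl ((574.7974853515625, -125.56133270263672), 18.378273010253906) z 71.56899671306746 [[557.9, -143.5], [591.8, -107.7]]
```

View pics/m7wrist.png

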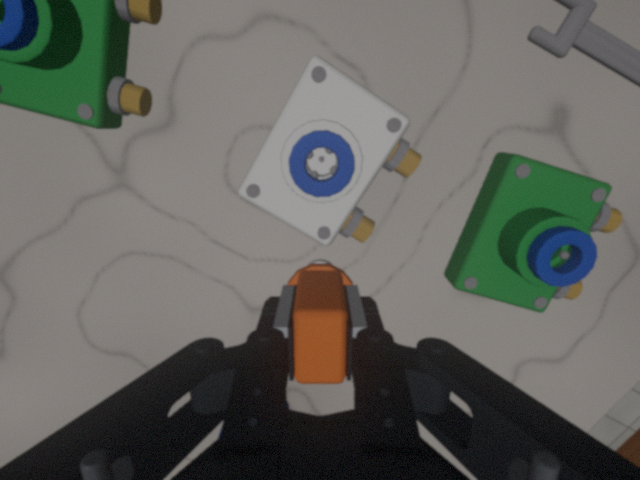

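The white manifold's rim is at (322,163) dead ahead, with the green look-alikes at (560,250) and (0,40). The plug sits straight in the pads at (321,320). Moving over the port.

Emit:
{"api": "servo_tool", "payload": {"steps": [{"fingers": 1, "x": 15, "y": 0.9, "z": 0, "yaw": 0}, {"fingers": 1, "x": 20, "y": 0, "z": 0, "yaw": 0}, {"fingers": 1, "x": 20, "y": 0, "z": 5, "yaw": 0}, {"fingers": 1, "x": 0, "y": 0, "z": 5, "yaw": 0}, {"fingers": 1, "x": 0, "y": 0, "z": 5, "yaw": 0}, {"fingers": 1, "x": 0, "y": 0, "z": 0, "yaw": 0}, {"fingers": 1, "x": 0, "y": 0, "z": 0, "yaw": 0}, {"fingers": 1, "x": 0, "y": 0, "z": 0, "yaw": 0}]}}

```text
t: 12.85
position: [576.0, -127.2, 89.8]
ee_rot: [0.503, 0.864, 0.0, 0.0]
ft_force: [0.5, -0.5, -2.9]
finger_gap: 19.3
grasp_force: 58.6
```

```bash
cat > hd.py <<'E'
from h import *
from scipy.spatial.transform import Rotation as Ro
s=status.state(); pos=np.array(s["position"]); M=Ro.from_quat(s["ee_rot"]).as_matrix(); print(np.round(pos,1),np.round(s["ft_force"],1))
p=snapshot("wrist"); w=cloud(p); hsv=cv2.cvtColor(p["img"],cv2.COLOR_BGR2HSV)
org=(hsv[...,0]<14)&(hsv[...,1]>130)&(np.hypot(w[...,0]-pos[0],w[...,1]-pos[1])<45)
P=(w[org]-pos)@M; zt=np.percentile(P[:,2],5); T=P[P[:,2]<zt+4]
print("tool-frame handle top z",zt,"box",np.round(np.percentile(T[:,:2],[1,99],axis=0),1).tolist(), cv2.minAreaRect(T[:,:2].astype(np.float32)))
A=np.c_[T[:,:2],np.ones(len(T))]; print("top slope",np.linalg.lstsq(A,T[:,2],rcond=None)[0][:2])
E
python3 hd.py; python3 m.py m8
```

```text
[ 576.  -127.2   89.8] [ 0.5 -0.5 -2.9]
tool-frame handle top z -68.85957137895204 box [[-14.9, -9.7], [15.3, 9.6]] ((4.301571846008301, -6.175830841064453), (39.19282150268555, 60.54302978515625), 13.159276008605957)
top slope [-0.04808411 -0.02375093]
{'t': 12.9, 'position': [575.94, -127.17, 89.8], 'ft_force': [-0.01, 0.02, -1.15], 'finger_gap': 19.32, 'grasp_force': 58.64}
wrist rim 1459 [ 574.9 -125.1   18.8] minEncl ((574.8101806640625, -124.87384796142578), 19.174606323242188) z 70.57987579098048 [[556.7, -138.8], [592.7, -106.9]]
wrist orange 6095 [[561.2, -140.7, 117.6], [572.8, -119.7, 157.2], [587.4, -110.6, 159.0]]
scene rim 128 [ 576.3 -124.1   18.2] minEncl ((576.11279296875, -124.81413269042969), 19.487300872802734) z 69.42043874494404 [[558.7, -139.9], [594.3, -106.6]]
scene orange 115 [[563.4, -133.6, 113.6], [575.5, -114.9, 133.6], [591.7, -110.1, 174.6]]
```

Emit:
{"api": "servo_tool", "payload": {"steps": [{"fingers": 1, "x": 2, "y": 0.3, "z": 3, "yaw": 0}, {"fingers": 1, "x": 0, "y": 0, "z": 4, "yaw": 0}, {"fingers": 1, "x": 0, "y": 0, "z": 4, "yaw": 0}, {"fingers": 1, "x": 0, "y": 0, "z": 3, "yaw": 0}, {"fingers": 1, "x": 0, "y": 0, "z": 2, "yaw": 0}, {"fingers": 1, "x": 0, "y": 0, "z": 0, "yaw": 0}, {"fingers": 1, "x": 0, "y": 0, "z": 0, "yaw": 0}, {"fingers": 1, "x": 0, "y": 0, "z": 0, "yaw": 0}], "squeeze": 90}}

```text
t: 14.05
position: [575.1, -125.0, 73.8]
ee_rot: [0.503, 0.864, 0.0, 0.0]
ft_force: [-0.0, -0.2, -2.0]
finger_gap: 18.9
grasp_force: 89.6
```

Emit:
{"api": "servo_tool", "payload": {"steps": [{"fingers": 1, "x": 0, "y": 0, "z": 1, "yaw": 0}, {"fingers": 1, "x": 0, "y": 0, "z": 1.5, "yaw": 0}, {"fingers": 1, "x": 0, "y": 0, "z": 1.5, "yaw": 0}, {"fingers": 1, "x": 0, "y": 0, "z": 1, "yaw": 0}, {"fingers": 1, "x": 0, "y": 0, "z": 0, "yaw": 0}, {"fingers": 1, "x": 0, "y": 0, "z": 0, "yaw": 0}]}}

```text
t: 14.8
position: [575.0, -125.0, 68.7]
ee_rot: [0.503, 0.864, -0.0, 0.0]
ft_force: [0.6, 0.1, -0.8]
finger_gap: 18.9
grasp_force: 89.6
```

Emit:
{"api": "servo_tool", "payload": {"steps": [{"fingers": 1, "x": 0, "y": 0, "z": 1.5, "yaw": 0}, {"fingers": 1, "x": 0, "y": 0, "z": 1.5, "yaw": 0}, {"fingers": 1, "x": 0, "y": 0, "z": 1.5, "yaw": 0}, {"fingers": 1, "x": 0, "y": 0, "z": 1.5, "yaw": 0}, {"fingers": 1, "x": 0, "y": 0, "z": 1, "yaw": 0}, {"fingers": 1, "x": 0, "y": 0, "z": 0, "yaw": 0}, {"fingers": 1, "x": 0, "y": 0, "z": 0, "yaw": 0}]}}

```text
t: 15.68
position: [575.0, -125.0, 61.7]
ee_rot: [0.503, 0.864, -0.0, 0.0]
ft_force: [-0.7, 0.8, -1.0]
finger_gap: 19.2
grasp_force: 89.6
```

Emit:
{"api": "servo_tool", "payload": {"steps": [{"fingers": 1, "x": 0, "y": 0, "z": 1, "yaw": 0}, {"fingers": 1, "x": 0, "y": 0, "z": 1, "yaw": 0}, {"fingers": 1, "x": 0, "y": 0, "z": 1, "yaw": 0}, {"fingers": 1, "x": 0, "y": 0, "z": 1, "yaw": 0}, {"fingers": 1, "x": 0, "y": 0, "z": 0, "yaw": 0}, {"fingers": 1, "x": 0, "y": 0, "z": 0, "yaw": 0}]}}

```text
t: 16.42
position: [575.3, -125.2, 58.8]
ee_rot: [0.503, 0.864, -0.0, 0.001]
ft_force: [-2.2, 1.2, 6.9]
finger_gap: 19.0
grasp_force: 91.5
```

Emit:
{"api": "servo_tool", "payload": {"steps": [{"fingers": 1, "x": 0, "y": 0, "z": 1, "yaw": 0}, {"fingers": 1, "x": 0, "y": 0, "z": 1, "yaw": 0}, {"fingers": 1, "x": 0, "y": 0, "z": 1, "yaw": 0}, {"fingers": 1, "x": 0, "y": 0, "z": 0, "yaw": 0}, {"fingers": 1, "x": 0, "y": 0, "z": 0, "yaw": 0}]}}

```text
t: 17.05
position: [576.0, -125.4, 57.1]
ee_rot: [0.503, 0.864, 0.0, 0.001]
ft_force: [-3.4, 1.0, 14.3]
finger_gap: 18.9
grasp_force: 92.6
```

Emit:
{"api": "servo_tool", "payload": {"steps": [{"fingers": 1, "x": 0, "y": 0, "z": 1, "yaw": 0}, {"fingers": 1, "x": 0, "y": 0, "z": 1, "yaw": 0}, {"fingers": 1, "x": 0, "y": 0, "z": 1, "yaw": 0}, {"fingers": 1, "x": 0, "y": 0, "z": 0, "yaw": 0}, {"fingers": 1, "x": 0, "y": 0, "z": 0, "yaw": 0}]}}

```text
t: 17.68
position: [575.8, -125.3, 52.4]
ee_rot: [0.503, 0.864, 0.0, 0.001]
ft_force: [0.1, -0.1, 6.8]
finger_gap: 18.8
grasp_force: 90.9
```

Emit:
{"api": "servo_tool", "payload": {"steps": [{"fingers": 1, "x": 0, "y": 0, "z": 0.7, "yaw": 0}, {"fingers": 1, "x": 0, "y": 0, "z": 0.7, "yaw": 0}, {"fingers": 1, "x": 0, "y": 0, "z": 0.7, "yaw": 0}, {"fingers": 1, "x": 0, "y": 0, "z": 0, "yaw": 0}, {"fingers": 1, "x": 0, "y": 0, "z": 0, "yaw": 0}]}}

```text
t: 18.3
position: [574.2, -124.7, 49.0]
ee_rot: [0.503, 0.864, -0.0, -0.001]
ft_force: [-1.2, -0.3, -4.2]
finger_gap: 18.6
grasp_force: 89.7
```

Emit:
{"api": "servo_tool", "payload": {"steps": [{"fingers": 1, "x": 0, "y": 0, "z": 0.7, "yaw": 0}, {"fingers": 1, "x": 0, "y": 0, "z": 0.7, "yaw": 0}, {"fingers": 1, "x": 0, "y": 0, "z": 0.7, "yaw": 0}, {"fingers": 1, "x": 0, "y": 0, "z": 0, "yaw": 0}, {"fingers": 1, "x": 0, "y": 0, "z": 0, "yaw": 0}]}}

```text
t: 18.92
position: [575.1, -125.0, 47.6]
ee_rot: [0.503, 0.864, 0.0, 0.0]
ft_force: [0.3, 0.0, -1.1]
finger_gap: 19.2
grasp_force: 90.3
```

Emit:
{"api": "servo_tool", "payload": {"steps": [{"fingers": 1, "x": 0, "y": 0, "z": 0.5, "yaw": 0}, {"fingers": 1, "x": 0, "y": 0, "z": 0.5, "yaw": 0}, {"fingers": 1, "x": 0, "y": 0, "z": 0.5, "yaw": 0}, {"fingers": 1, "x": 0, "y": 0, "z": 0, "yaw": 0}, {"fingers": 1, "x": 0, "y": 0, "z": 0, "yaw": 0}, {"fingers": 1, "x": 0, "y": 0, "z": 0, "yaw": 0}]}}

```text
t: 19.68
position: [575.1, -125.0, 47.5]
ee_rot: [0.503, 0.864, 0.0, 0.0]
ft_force: [-4.4, 1.1, 9.7]
finger_gap: 19.0
grasp_force: 91.9
```

Hard stop with about 11 N at the expected height, after the resistance and snap profile described. The plug is home. Checking its height, then easing off into the pull.

```bash
python3 hd.py
```

```text
[ 575.1 -125.    47.5] [-4.4  1.1  9.7]
tool-frame handle top z -68.87308342978275 box [[-15.0, -9.5], [15.7, 9.4]] ((2.0857725143432617, 0.34142303466796875), (84.75680541992188, 37.027835845947266), 85.8016128540039)
top slope [-0.10974562 -0.05181879]
```

Emit:
{"api": "servo_tool", "payload": {"steps": [{"fingers": 1, "x": 0, "y": 0, "z": -0.5, "yaw": 0}, {"fingers": 1, "x": 0, "y": 0, "z": -0.5, "yaw": 0}, {"fingers": 1, "x": 0, "y": 0, "z": -0.5, "yaw": 0}, {"fingers": 1, "x": 0, "y": 0, "z": -0.5, "yaw": 0}, {"fingers": 1, "x": 0, "y": 0, "z": -0.3, "yaw": 0}, {"fingers": 1, "x": 0, "y": 0, "z": 0, "yaw": 0}, {"fingers": 1, "x": 0, "y": 0, "z": 0, "yaw": 0}]}}

```text
t: 20.6
position: [574.9, -124.9, 48.1]
ee_rot: [0.503, 0.864, -0.0, -0.0]
ft_force: [-0.2, -0.7, -1.2]
finger_gap: 19.1
grasp_force: 90.4
```

Emit:
{"api": "servo_tool", "payload": {"steps": [{"fingers": 1, "x": 0, "y": 0, "z": -0.3, "yaw": 0}, {"fingers": 1, "x": 0, "y": 0, "z": -0.3, "yaw": 0}, {"fingers": 1, "x": 0, "y": 0, "z": -0.3, "yaw": 0}, {"fingers": 1, "x": 0, "y": 0, "z": -0.3, "yaw": 0}, {"fingers": 1, "x": 0, "y": 0, "z": 0, "yaw": 0}, {"fingers": 1, "x": 0, "y": 0, "z": 0, "yaw": 0}]}}

```text
t: 21.35
position: [574.8, -124.9, 49.2]
ee_rot: [0.503, 0.864, -0.0, -0.0]
ft_force: [0.2, 0.1, -5.3]
finger_gap: 19.1
grasp_force: 89.6
```

Emit:
{"api": "servo_tool", "payload": {"steps": [{"fingers": 1, "x": 0, "y": 0, "z": -0.2, "yaw": 0}, {"fingers": 1, "x": 0, "y": 0, "z": -0.2, "yaw": 0}, {"fingers": 1, "x": 0, "y": 0, "z": -0.2, "yaw": 0}, {"fingers": 1, "x": 0, "y": 0, "z": 0, "yaw": 0}, {"fingers": 1, "x": 0, "y": 0, "z": 0, "yaw": 0}]}}

```text
t: 21.98
position: [574.8, -124.9, 49.8]
ee_rot: [0.503, 0.864, -0.0, -0.0]
ft_force: [2.1, -0.8, -10.5]
finger_gap: 18.9
grasp_force: 88.8
```

Emit:
{"api": "servo_tool", "payload": {"steps": [{"fingers": 1, "x": 0, "y": 0, "z": -0.2, "yaw": 0}, {"fingers": 1, "x": 0, "y": 0, "z": -0.15, "yaw": 0}, {"fingers": 1, "x": 0, "y": 0, "z": 0, "yaw": 0}, {"fingers": 1, "x": 0, "y": 0, "z": 0, "yaw": 0}]}}

```text
t: 22.48
position: [574.8, -124.9, 50.2]
ee_rot: [0.503, 0.864, -0.0, -0.0]
ft_force: [1.4, -0.9, -13.1]
finger_gap: 19.0
grasp_force: 88.3
```

Emit:
{"api": "servo_tool", "payload": {"steps": [{"fingers": 1, "x": 0, "y": 0, "z": -0.1, "yaw": 0}, {"fingers": 1, "x": 0, "y": 0, "z": 0, "yaw": 0}, {"fingers": 1, "x": 0, "y": 0, "z": 0, "yaw": 0}]}}

```text
t: 22.85
position: [574.7, -124.9, 50.3]
ee_rot: [0.503, 0.864, -0.0, -0.0]
ft_force: [1.6, -0.6, -15.2]
finger_gap: 19.1
grasp_force: 88.2
```

Emit:
{"api": "servo_tool", "payload": {"steps": [{"fingers": 1, "x": 0, "y": 0, "z": 0, "yaw": 0}, {"fingers": 1, "x": 0, "y": 0, "z": 0, "yaw": 0}, {"fingers": 1, "x": 0, "y": 0, "z": 0, "yaw": 0}, {"fingers": 1, "x": 0, "y": 0, "z": 0, "yaw": 0}]}}

```text
t: 23.35
position: [574.8, -124.9, 50.4]
ee_rot: [0.503, 0.864, -0.0, -0.0]
ft_force: [2.0, -0.2, -15.6]
finger_gap: 18.9
grasp_force: 88.2
```

Emit:
{"api": "servo_tool", "payload": {"steps": [{"fingers": 1, "x": 0, "y": 0, "z": 0, "yaw": 0}, {"fingers": 1, "x": 0, "y": 0, "z": 0, "yaw": 0}, {"fingers": 1, "x": 0, "y": 0, "z": 0, "yaw": 0}, {"fingers": 1, "x": 0, "y": 0, "z": 0, "yaw": 0}]}}

```text
t: 23.85
position: [574.8, -124.9, 50.4]
ee_rot: [0.503, 0.864, -0.0, -0.0]
ft_force: [1.1, 0.4, -16.0]
finger_gap: 18.5
grasp_force: 88.2
```

Emit:
{"api": "servo_tool", "payload": {"steps": [{"fingers": 1, "x": 0, "y": 0, "z": 0.5, "yaw": 0}, {"fingers": 1, "x": 0, "y": 0, "z": 0.5, "yaw": 0}, {"fingers": 1, "x": 0, "y": 0, "z": 0.5, "yaw": 0}, {"fingers": 1, "x": 0, "y": 0, "z": 0.5, "yaw": 0}, {"fingers": 1, "x": 0, "y": 0, "z": 0.5, "yaw": 0}, {"fingers": 1, "x": 0, "y": 0, "z": 0.4, "yaw": 0}, {"fingers": 1, "x": 0, "y": 0, "z": 0, "yaw": 0}, {"fingers": 1, "x": 0, "y": 0, "z": 0, "yaw": 0}]}}

```text
t: 24.85
position: [575.7, -125.3, 48.2]
ee_rot: [0.503, 0.864, 0.0, 0.001]
ft_force: [-0.4, -0.4, -0.5]
finger_gap: 18.7
grasp_force: 90.0
```

Emit:
{"api": "servo_tool", "payload": {"steps": [{"fingers": 1, "x": 0, "y": 0, "z": 0.5, "yaw": 0}, {"fingers": 1, "x": 0, "y": 0, "z": 0.5, "yaw": 0}, {"fingers": 1, "x": 0, "y": 0, "z": 0.3, "yaw": 0}, {"fingers": 1, "x": 0, "y": 0, "z": 0, "yaw": 0}, {"fingers": 1, "x": 0, "y": 0, "z": 0, "yaw": 0}]}}

```text
t: 25.48
position: [575.7, -125.2, 47.5]
ee_rot: [0.503, 0.864, 0.0, 0.001]
ft_force: [-2.2, -0.2, 7.0]
finger_gap: 19.0
grasp_force: 91.3
```

Home again at 47.5 with a light push. Easing off and opening slowly, then lifting.

Emit:
{"api": "servo_tool", "payload": {"steps": [{"fingers": 1, "x": 0, "y": 0, "z": -0.6, "yaw": 0}, {"fingers": 1, "x": 0, "y": 0, "z": 0, "yaw": 0}, {"fingers": -0.2, "x": 0, "y": 0, "z": 0, "yaw": 0}, {"fingers": -0.2, "x": 0, "y": 0, "z": 0, "yaw": 0}, {"fingers": -0.2, "x": 0, "y": 0, "z": 0, "yaw": 0}, {"fingers": -0.2, "x": 0, "y": 0, "z": 0, "yaw": 0}, {"fingers": -0.2, "x": 0, "y": 0, "z": 0, "yaw": 0}]}}

```text
t: 26.35
position: [575.0, -124.9, 46.9]
ee_rot: [0.503, 0.864, 0.0, -0.0]
ft_force: [0.1, -0.5, 0.0]
finger_gap: 51.5
grasp_force: 0.0
```

Emit:
{"api": "servo_tool", "payload": {"steps": [{"fingers": -0.2, "x": 0, "y": 0, "z": -10, "yaw": 0}, {"fingers": -0.2, "x": 0, "y": 0, "z": -20, "yaw": 0}, {"fingers": -0.2, "x": 0, "y": 0, "z": -25, "yaw": 0}, {"fingers": -0.2, "x": 0, "y": 0, "z": -25, "yaw": 0}, {"fingers": -0.2, "x": 0, "y": 0, "z": -25, "yaw": 0}, {"fingers": -0.2, "x": 0, "y": 0, "z": 0, "yaw": 0}, {"fingers": -0.2, "x": 0, "y": 0, "z": 0, "yaw": 0}, {"fingers": -0.2, "x": 0, "y": 0, "z": 0, "yaw": 0}]}}

```text
t: 27.35
position: [574.2, -124.7, 150.8]
ee_rot: [0.503, 0.864, -0.0, -0.001]
ft_force: [-0.0, 0.7, -0.9]
finger_gap: 51.2
grasp_force: 0.0
```

```bash
python3 w.py w9 plug port_rim
```

```text
{'t': 27.35, 'position': [574.164, -124.709, 150.832], 'ee_rot': [0.503, 0.864, -0.0, -0.001], 'ft_force': [-0.007, 0.653, -0.853], 'finger_gap': 51.236}
plug 0.6 [320. 239.] 2146 [ 573. -122.  115.] [[561.0, -140.0, 73.0], [590.0, -109.0, 117.0]]
handle top 2129 ((574.9610595703125, -125.378173828125), (33.10861587524414, 32.131099700927734), 32.08177185058594) [ 573.42608776 -121.4313737   114.74224872]
box [[552.40185546875, -120.5584487915039], [569.4676513671875, -147.78285217285156], [597.520263671875, -130.19790649414062], [580.4544677734375, -102.97349548339844]]
port_rim 0.96 [508. 300.] 1897 [ 741. -100.   70.] [[722.0, -118.0, 48.0], [759.0, -82.0, 72.0]]
port_rim 0.9 [314. 214.] 451 [ 563. -113.   70.] [[556.0, -138.0, 63.0], [589.0, -106.0, 72.0]]
```

View pics/w9.png

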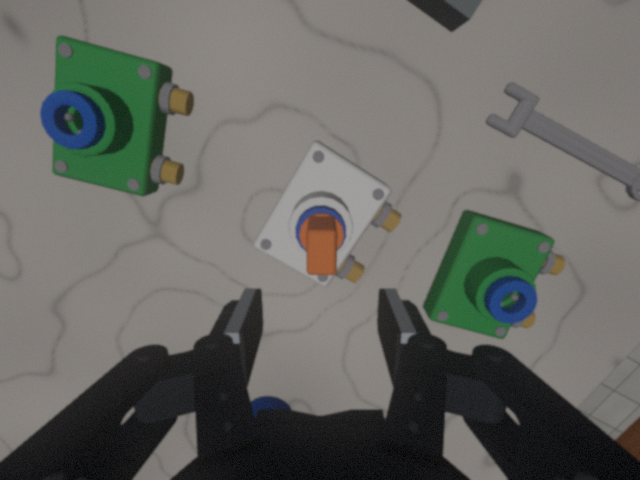

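The plug stands home in the white manifold at (320,240), with its handle top at 115 mm as expected (40 + 75). It is straight, and the fingers are clear of it. Handing in.

```bash
python3 -c "
from plant import r; print(r.finish_job())"
```

```text
the job is handed in; nothing more can be done
None
```

The plug is clicked into the white manifold, took a pull of about 13–15 N held for over a second, was eased back fully home and let go, and the job is handed in; the first grasp missed because the fingertips sat about 37 mm above the reported TCP, which briefly tilted the plug in its stand.

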